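# Swap the flat reel for the charged one behind the bait jars

### The arm

A 6-joint arm with a two-finger parallel gripper is mounted at the origin on the work surface. World frame = base frame: x ahead of the robot, y to its left, z up, the work surface at z = 0. Lengths are in mm, angles in rad, forces in N, time in s.
With the tool pointing down it reaches from about 400 to 925 mm from the base axis. Payload 12.5 kg.
Tool frame: the origin (TCP) lies midway between the tips of the shut fingers; the grasp point (between the pads) lies 19 mm behind it (env.pinch_z is the z of the grasp point in the tool frame, in mm); z points along the fingers, y is the line along which they close (so a half turn about z gives the same grasp; the last joint's range is limited). The gripper opens to 95 mm and grips with 3 to 60 N. Pads are 20 mm wide; open, the fingers measure 119 mm over their backs; the gripper's body (75 mm by 180 mm) begins 59 mm behind the grasp point.
Start: joints at [-1.426, 0.491, 1.559, -0, 1.092, -0.106], TCP at [155.134, -605.459, 214.661] pointing down, gripper open.
Joint ranges: [-3.1, 3.1], [-0.84, 2.19], [0.05, 2.79], [-1.13, 4.28], [0.06, 2.93], [-2.69, 2.69]. Speed limits (rad/s): [2.22, 2.22, 2.79, 3.14, 3.14, 3.14].

### API

Orientations are given as [roll, pitch, yaw] about the fixed x, y, z axes, in that order (R = Rz(yaw) Ry(pitch) Rx(roll)).
In Python, from cell import env, eyes gives the robot as it stands.
- The arm moves only by the shell command python3 -m inch 'ROWS'. ROWS is JSON, a list of rows, each a list of 3 entries, a list of its own where there are three numbers: the shift along the tool's x, y, z in units of 60 mm (1.0 is 60 mm), then the turn about the tool's z in units of 5 degrees (1.0 is 5 degrees), then the closure, from -1 (fully open) to 1 (shut). In form: [[[tx, ty, tz], turn, claw], ...]. A call has exactly 10 rows; each row shifts and turns the commanded pose from where the row before left it, along the tool's axes as they then stand; what a row does not reach is not made up. A row lasts 1/8 s, in which the tool goes at most 62.5 mm and 10.7 degrees, less where a joint would pass 70% of its speed; a pose out of reach is approached as far as the arm can. A call is refused whole if a number of a shift passes 1 or a number of a turn 1, either way. A call with a gripper value outside its range is refused whole. The fingers move at their own pace and stop on an object; the grip force is fixed at half the most. Time passes only in rows, so rows that do not move let the fingers close, or fill a call up. It gives the time, the measured TCP pose, the force, the opening and the grip force at its end, in the units of the state.
- env.state(): the state, without advancing time (a new reading comes with each control period).
- eyes.read_camera(name): name is "side" or "top" or "wrist"; returns a dict with "pixels" (480x640x3 uint8, red, green, blue), "fx", "fy", "cx", "cy" (pixels), "extrinsics" (4x4, takes a point from world to camera coordinates). Camera axes: x right, y down, z forward; pixel columns grow to the right and rows downward; lengths in mm; the calibration is good to about 2 mm. A picture is of the moment at which its call begins. There is no depth.
- env.job_done(): hands the job in; it is judged then, once.
Trained networks look in a picture, given as the dict that the camera call returned (one of the last four; its "shot" number tells which), for a name from the list of things; names that differ only in an ending like _2 or _b are one class to them, and where a whole thing is asked for, a point or a joint stands for the part that bears it (a point fixed in the world has none). Each returns a list of dicts, best first, with "score" (0 to 1); they miss things now and then, are a little off and sometimes report something else, mostly with a low value. They report only what shows in the picture. A call takes as long as a camera call. They do not tell look-alikes from the thing itself.
- eyes.boxes_of(name, picture): "centre" ([row, column] in pixels, amid what is visible of it).
- eyes.cut_out(name, picture): "mask" (480x640 bool, what is visible of it) and "centre" ([row, column] in pixels, amid what is visible of it).
- eyes.spot_point(name, picture): "centre" ([row, column] in pixels: a listed point, or the origin of a listed thing).
The state is a dict: "t": time; "joints": joint angles; "qvel": joint speeds; "tau": joint torques, N m; "eef_pos": TCP position; "tcp_rot": TCP orientation; "ft_force": force on the tool from outside, world axes, zero at the start; "moment": the same for the moment, N m; "opening": opening from 0.0 (shut) to 1.0 (fully open); "grip_force": force on a finger pad.
Only numpy, scipy, OpenCV 4.12 (cv2) and the standard library are available. Lean on these libraries where they do the work, as an engineer would, in place of code of your own. Each camera call takes 0.05 s, during which the arm holds its last target. There are 200 camera calls.

### The job

The orange reel on the scissor stand has run flat: swap it with the charged blue reel that lies behind the two bait jars on the dark wooden board. First clear both jars upright into the grey tray, then lay the blue reel in the middle of the stand and the orange reel in the middle of the black berth where the blue one was, each lengthwise along it (either way round). Only when both reels are in place, stand each jar back in the middle of the pad of its lid's colour; knock nothing over and leave the green bowl alone.

Things in the scene. Friction and masses are not known exactly. Their poses are not given: they have to be found in the camera images.
- jar_red: bait jar: upright plain cylinder 46 mm in diameter, 68 mm tall, white with a red screw lid (the top 18 mm, same diameter), about 110 g. Origin at the centre of its underside, z up. At the start it stands on the pad of its own colour.
- jar_yellow: bait jar: upright plain cylinder 46 mm in diameter, 68 mm tall, white with a yellow screw lid (the top 18 mm, same diameter), about 110 g. Origin at the centre of its underside, z up. At the start it stands on the pad of its own colour.
- blue_reel: electric fishing reel: flat blue box 80 mm long (its x), 44 wide (its y), 36 high; silver spool disc on top (to 41 mm); black rod stub, 10 mm thick, sticking 11 mm out of the +x end; 130 g. Origin at the centre of the box's underside, z up. Starts lying along the berth, 11 mm from both jars: no finger fits between until they are gone.
- orange_reel: electric fishing reel: flat orange box 80 mm long (its x), 44 wide (its y), 36 high; silver spool disc on top (to 41 mm); black rod stub, 10 mm thick, sticking 11 mm out of the +x end; 130 g. Origin at the centre of the box's underside, z up. Starts lying along the stand.
- pad_red: red square pad 60 x 60 mm, 3 mm thick, fixed on the dark wooden board, its top 15 mm over the table. Origin at the centre of its underside: a jar rests 3 mm above it. Its y runs along the row of the two pads (76 mm centre to centre). Home of the red-lidded jar; which pad is on which side varies.
- pad_yellow: yellow square pad 60 x 60 mm, 3 mm thick, fixed on the dark wooden board, its top 15 mm over the table. Origin at the centre of its underside: a jar rests 3 mm above it. Its y runs along the row of the two pads (76 mm centre to centre). Home of the yellow-lidded jar; which pad is on which side varies.
- berth: black rubber strip 120 mm long (its x) x 50 wide (its y), 3 mm thick, fixed on the same board behind both jar pads, parallel to their row, 56 mm between centre lines. Origin at the centre of its underside: a reel rests 3 mm above it, 15 mm over the table. The board has 8 mm high rims beyond the strip's ends, none along its length.
- stand: folded-down copper-and-steel scissor stand, rigid, fixed; white top plate 120 mm long (its x) x 70 mm wide (its y), flat, at 60 mm height over a dark 130 x 85 mm frame. Origin under its centre at table height, so a reel rests 60 mm above it.
- tray: shallow open grey plastic tray, fixed, 250 mm (its x) x 150 mm (its y) outside, 14 mm high, walls 4 mm, floor 4 mm thick. Origin under its centre at table height, so things in it rest 4 mm above it. The side area: it has room for the two jars near its two short ends and one reel across the middle between them.
- bowl: green plastic bowl, 110 mm across, 45 mm high, loose, at the left edge of the work area. Not to be disturbed. Origin at the centre of its underside.
Mind the look-alikes: they are no part of the job. Leave any purple or turquoise look-alike of the jar_yellow alone. What is shaped like the stand but purple is not meant.

How it is judged:
By the outcome, as a careful person would: the job done as asked, in the order asked, and still so for the second after the job is handed in, with the robot touching nothing.
It also fails if it takes over 144 s, if anything falls off the work surface, if the arm or the gripper's body presses on something with over 40 N, if the wrist force passes 120 N, or if a joint passes its speed limit or range.

## Working session

There is one attempt and no reset: what is moved stays moved. The work goes in short steps, Python scripts to look and compute and a shell command to move; the robot and the scene stay as the last step left them, time stands still between calls to the robot, and variables do not carry over. Pictures are saved under pics/ and viewed, at most 14 in all, crops included, and the job is handed in when it is done.

```bash
mkdir -p pics; ls; cat > h.py <<'E'
import numpy as np, cv2
from cell import env, eyes
def save(n,p,crop=None,scale=1):
    im=p["pixels"][:,:,::-1]
    if crop: r0,r1,c0,c1=crop; im=im[r0:r1,c0:c1]
    if scale!=1: im=cv2.resize(im,None,fx=scale,fy=scale,interpolation=cv2.INTER_CUBIC)
    cv2.imwrite("pics/"+n+".png",im)
def ray(p,rc):
    E=np.array(p["extrinsics"]);R=E[:3,:3];o=-R.T@E[:3,3]
    d=R.T@np.array([(rc[1]-p["cx"])/p["fx"],(rc[0]-p["cy"])/p["fy"],1]);return o,d/np.linalg.norm(d)
def onz(p,rc,z):
    o,d=ray(p,rc);return o+d*(z-o[2])/d[2]
def tri(l):
    A=0;b=0
    for p,rc in l:
        o,d=ray(p,rc);M=np.eye(3)-np.outer(d,d);A=A+M;b=b+M@o
    return np.linalg.solve(A,b)
def proj(p,X):
    E=np.array(p["extrinsics"]);c=E[:3,:3]@np.array(X)+E[:3,3]
    return np.array([p["cy"]+p["fy"]*c[1]/c[2],p["cx"]+p["fx"]*c[0]/c[2]])
E
python3 - <<'E'
from h import *
np.set_printoptions(precision=1,suppress=True)
t=eyes.read_camera("top");s=eyes.read_camera("side")
save("top0",t);save("side0",s)
for n in "jar_red jar_yellow blue_reel orange_reel pad_red pad_yellow berth stand tray bowl".split():
    for nm,p in(("top",t),("side",s)):
        print(n,nm,[(np.round(d["centre"]),round(d["score"],2)) for d in eyes.spot_point(n,p)[:4]])
print(env.state(), env.pinch_z)
for p in (t,s): print(ray(p,(240,320)))
E
```

```text
pics
jar_red top [(array([263., 336.]), 0.97), (array([230., 344.]), 0.47)]
jar_red side [(array([250., 337.]), 0.89)]
jar_yellow top [(array([174., 358.]), 0.68), (array([318., 374.]), 0.64), (array([257., 372.]), 0.6)]
jar_yellow side [(array([226., 345.]), 0.77), (array([221., 266.]), 0.65), (array([236., 400.]), 0.58)]
blue_reel top [(array([232., 348.]), 0.65)]
blue_reel side [(array([234., 314.]), 0.86)]
orange_reel top [(array([261., 206.]), 0.96)]
orange_reel side [(array([336., 296.]), 0.94)]
pad_red top [(array([264., 334.]), 0.65), (array([234., 349.]), 0.5)]
pad_red side [(array([255., 335.]), 0.72)]
pad_yellow top [(array([255., 370.]), 0.53), (array([271., 129.]), 0.23)]
pad_yellow side [(array([226., 341.]), 0.63)]
berth top [(array([233., 347.]), 0.97)]
berth side [(array([235., 313.]), 0.49)]
stand top [(array([257., 212.]), 0.92), (array([159., 223.]), 0.78), (array([279., 474.]), 0.17)]
stand side [(array([351., 295.]), 0.87), (array([320., 196.]), 0.59)]
tray top [(array([276., 474.]), 0.82)]
tray side []
bowl top [(array([274., 128.]), 0.57)]
bowl side [(array([462., 276.]), 0.85)]
{'t': 1.1, 'joints': array([-1.4,  0.5,  1.6, -0. ,  1.1, -0.1]), 'qvel': array([-0., -0.,  0.,  0., -0.,  0.]), 'tau': array([ -0. , -61.2, -25.8,   0.1,   0. ,  -0. ]), 'eef_pos': array([ 155.1, -605.5,  214.7]), 'tcp_rot': array([3.1, 0. , 0.3]), 'ft_force': array([0.2, 0.2, 0.1]), 'moment': array([ 0. ,  0. , -0.1]), 'grip_force': 0.0, 'opening': 0.9988527122344847} -18.8
(array([555.7,  79. , 949.8]), array([ 0., -0., -1.]))
(array([380.5, 699.3, 719.1]), array([ 0.2, -0.7, -0.7]))
```

View pics/top0.png

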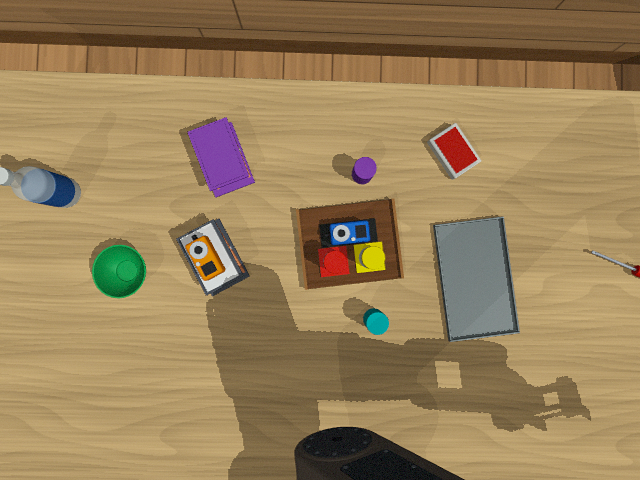

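View pics/side0.png

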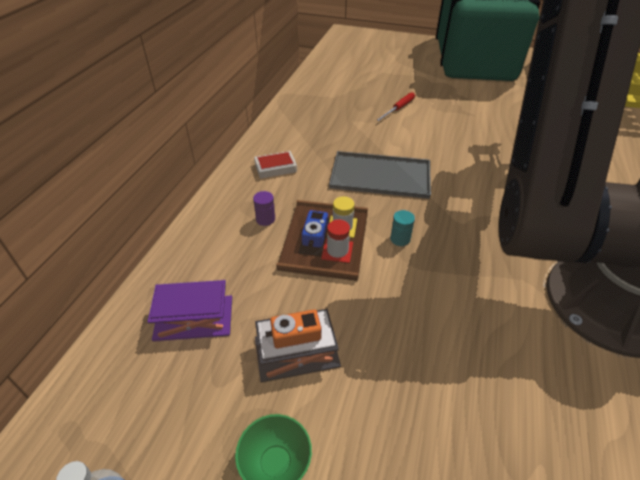

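The top view shows the red lid at (262,334), the yellow lid at (257,372), the blue reel at (232,348), the orange reel on the white stand at (257,207), the tray at (278,476) and the bowl at (270,118).
There are three look-alikes: a purple jar at (170,364), a turquoise jar at (321,376) and a purple stand at (156,221). The jars I want are the red- and yellow-lidded ones on the dark board, and the stand is the white-topped one carrying the orange reel. Next I'll confirm that with a crop and measure.

```bash
python3 - <<'E'
from h import *
np.set_printoptions(precision=1,suppress=True)
t=eyes.read_camera("top");s=eyes.read_camera("side")
save("crop0",t,(190,310,160,420),3)
print(t["fx"])
def cut(n,p,near):
    L=eyes.cut_out(n,p); d=min(L,key=lambda d:np.hypot(*(np.array(d["centre"])-near)))
    return d
for n,a,b,z in(("blue_reel",(232,348),(232,314),51),("orange_reel",(257,207),(328,296),96)):
    ca=cut(n,t,a);cb=cut(n,s,b)
    print(n,tri([(t,ca["centre"]),(s,cb["centre"])]),onz(t,ca["centre"],z))
def hsvm(p,lo,hi,box):
    h=cv2.cvtColor(p["pixels"],cv2.COLOR_RGB2HSV);m=cv2.inRange(h,lo,hi);k=np.zeros_like(m);k[box[0]:box[1],box[2]:box[3]]=1;return m*k
for n,a,b,c in (("red",(0,160,90),(8,255,255),((245,285,310,350),(215,238,320,355))),("yellow",(22,150,100),(34,255,255),((238,275,352,390),(195,214,325,360)))):
    r=[]
    for p,bx in((t,c[0]),(s,c[1])):
        ys,xs=np.nonzero(hsvm(p,a,b,bx)); r.append((p,(ys.mean(),xs.mean()))); print(n,len(ys),r[-1][1],ys.min(),ys.max(),xs.min(),xs.max())
    print(tri(r),onz(t,r[0][1],83))
for n,z in(("stand",60),("tray",10),("berth",15)):
    d=cut(n,t,{"stand":(257,212),"tray":(278,476),"berth":(233,347)}[n]);m=d["mask"].astype(np.uint8)
    cn=max(cv2.findContours(m,0,2)[0],key=cv2.contourArea);q=cv2.boxPoints(cv2.minAreaRect(cn))
    Q=np.array([onz(t,(v,u),z) for u,v in q]);e=Q[1]-Q[0];f=Q[2]-Q[1]
    print(n,Q.mean(0),np.linalg.norm(e),np.linalg.norm(f),np.degrees([np.arctan2(e[1],e[0]),np.arctan2(f[1],f[0])]))
E
```

```text
442.3769357329612
blue_reel [607.1  13.9  28.9] [603.4  14.7  51. ]
orange_reel [547.1 303.4  80.5] [547.3 299.4  96. ]
red 813 (np.float64(261.2656826568266), np.float64(333.3911439114391)) 246 277 318 349
red 302 (np.float64(228.3046357615894), np.float64(338.1225165562914)) 220 237 328 348
[549.5  47.3  81.8] [549.5  47.4  83. ]
yellow 796 (np.float64(256.9849246231156), np.float64(369.8391959798995)) 241 272 354 385
yellow 289 (np.float64(204.8892733564014), np.float64(343.1868512110727)) 197 213 333 353
[559.4 -23.9  83.4] [559.9 -23.9  83. ]
stand [550.3 288.5  60. ] 96.28590630892985 137.6606892635454 [ -61.5 -151.5]
tray [ 520.4 -259.4   10. ] 154.78491148631213 254.2045148045407 [ -80.5 -171.4]
berth [617.4 -34.3  15. ] 22.200422046918302 53.53377200068072 [ -79.7 -170.1]
```

View pics/crop0.png

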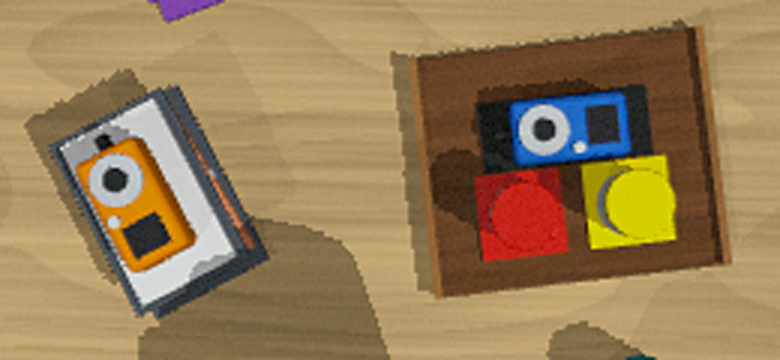

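Confirmed: the red and yellow jars stand on their pads on the board, in front of the blue reel, and the orange reel is on the white-topped stand. Next I'll work out the move to a wrist view over the board.

```bash
cat >> h.py <<'E'
from scipy.spatial.transform import Rotation as Ro
def go(x,y,z,yaw_deg=None):
    s=env.state();R=Ro.from_euler("xyz",s["tcp_rot"]).as_matrix();yaw=np.degrees(s["tcp_rot"][2])
    d=np.array([x,y,z])-s["eef_pos"]
    print("t %.1f pos"%s["t"],np.round(s["eef_pos"],1),"rpy",np.round(np.degrees(s["tcp_rot"]),1),"J",np.round(s["joints"],2))
    print("SHIFT old axes",np.round(R.T@d/60,3))
    if yaw_deg is not None:
        a=(yaw-yaw_deg+90)%180-90
        print("TURN units",round(a/5,2),"; SHIFT after the turn",np.round((R@Ro.from_euler("z",a,degrees=True).as_matrix()).T@d/60,3))
E
python3 -c "
from h import *
go(560,10,340,0)
w=eyes.read_camera('wrist');E=np.array(w['extrinsics']);R=Ro.from_euler('xyz',env.state()['tcp_rot']).as_matrix()
o=-E[:3,:3].T@E[:3,3];print('cam in tool',R.T@(o-env.state()['eef_pos']),(E[:3,:3]@R).round(2),w['fx'])"
```

```text
t 1.6 pos [ 155.1 -605.5  214.7] rpy [180.    0.   14.4] J [-1.43  0.49  1.56 -0.    1.09 -0.11]
SHIFT old axes [ 9.082 -8.262 -2.09 ]
TURN units 2.87 ; SHIFT after the turn [  6.748 -10.257  -2.09 ]
cam in tool [  67.61317891    1.05581411 -169.62245762] [[-0.    1.    0.  ]
 [-0.97 -0.   -0.24]
 [-0.24 -0.    0.97]] 373.99346239978996
```

```bash
python3 -m inch '[[[0.7,-0.6,-0.14],0,-1],[[0.7,-0.6,-0.14],0,-1],[[0.7,-0.6,-0.14],0,-1],[[0.7,-0.6,-0.14],0,-1],[[0.7,-0.6,-0.14],0,-1],[[0.7,-0.6,-0.14],0,-1],[[0.7,-0.6,-0.14],0,-1],[[0.7,-0.6,-0.14],0,-1],[[0.7,-0.6,-0.14],0,-1],[[0.7,-0.6,-0.14],0,-1]]'; python3 -m inch '[[[0.85,-0.7,0],0,-1],[[0.85,-0.7,0],0,-1],[[0.85,-0.7,0],0,-1],[[0,0,0],1,-1],[[0,0,0],1,-1],[[0,0,0],0.85,-1],[[0,0,0],0,-1],[[0,0,0],0,-1],[[0,0,0],0,-1],[[0,0,0],0,-1]]'
python3 - <<'E'
from h import *
go(590,10,300,0)
w=eyes.read_camera("wrist");save("w1",w);np.savez("w1.npz",**w)
E
```

```text
t: 2.85
eef_pos: [473.5, -150.8, 299.1]
tcp_rot: [3.141, -0.0, 0.251]
ft_force: [0.2, -0.9, 0.4]
opening: 0.998
grip_force: 0.0
t: 4.1
eef_pos: [583.3, -1.1, 298.6]
tcp_rot: [3.141, -0.0, 0.003]
ft_force: [0.2, -0.6, -0.1]
opening: 1.002
grip_force: 0.0
t 4.1 pos [583.3  -1.1 298.6] rpy [ 1.8e+02 -0.0e+00  1.0e-01] J [-0.12  0.36  1.55 -0.    1.24  1.45]
SHIFT old axes [ 0.112 -0.185 -0.023]
TURN units 0.03 ; SHIFT after the turn [ 0.112 -0.186 -0.023]
```

View pics/w1.png

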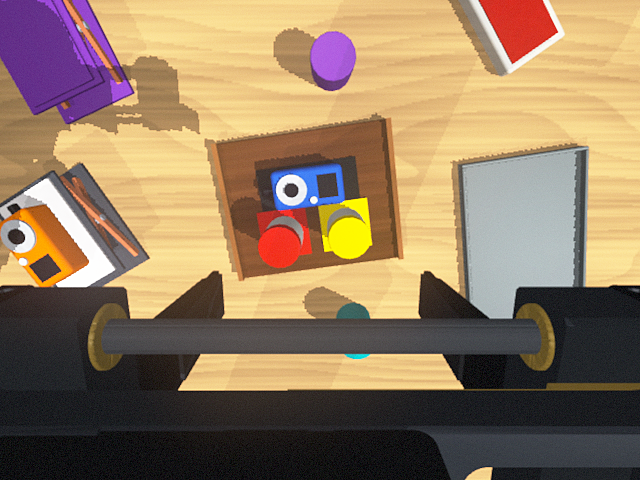

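The wrist view shows the red lid at (245,280), the yellow lid at (235,347), the blue reel at (186,308) and the tray on the right from (160,460). I'll fit models of the pads, jars and reel to both this view and the top view.

```bash
cat > fit.py <<'E'
from h import *
from scipy.optimize import minimize
S=4
def poly(p,P):  # hull of projected 3D points, supersampled
    q=np.array([proj(p,X)[::-1] for X in P]);return cv2.convexHull((((q+.5)*S-.5)*16).round().astype(np.int32))
def ren(p,parts,box):  # parts: list of (points, value); box r0,r1,c0,c1
    m=np.zeros(((box[1]-box[0])*S,(box[3]-box[2])*S),np.uint8)
    for P,v in parts:
        h=poly(p,P)-np.array([box[2]*S*16,box[0]*S*16]);cv2.fillConvexPoly(m,h.astype(np.int32),v,cv2.LINE_8,4)
    return cv2.resize(m.astype(np.float32),None,fx=1/S,fy=1/S,interpolation=cv2.INTER_AREA)
A=np.linspace(0,2*np.pi,40)
def cyl(x,y,z0,z1,r=23): return [(x+r*np.cos(a),y+r*np.sin(a),z) for a in A for z in(z0,z1)]
def rect(x,y,th,lx,ly,*zs):
    c,s=np.cos(th),np.sin(th);return [(x+c*u-s*v,y+s*u+c*v,z) for u in(-lx/2,lx/2) for v in(-ly/2,ly/2) for z in zs]
def mask(p,lo,hi,box):
    h=cv2.cvtColor(p["pixels"],cv2.COLOR_RGB2HSV);return (cv2.inRange(h,lo,hi)>0).astype(np.float32)[box[0]:box[1],box[2]:box[3]]
RED=((0,150,60),(7,255,255));YEL=((23,130,70),(34,255,255));BLU=((100,150,40),(120,255,255));ORA=((9,170,90),(20,255,255))
def opt(f,x0,st):
    x=np.array(x0,float)
    for k in(1,.3):
        x=minimize(f,x,method="Nelder-Mead",options=dict(initial_simplex=np.vstack([x]+[x+k*np.array(st)*e for e in np.eye(len(x))]),xatol=.02,fatol=.05,maxfev=900)).x
    return x
def pad_xy(b,s): # b: berth x,y,theta ; pad at s*38 along, 56 nearer the robot
    u=np.array([np.cos(b[2]),np.sin(b[2])]);n=np.array([-u[1],u[0]]);n=n if n[0]<0 else -n
    return b[:2]+s*38*u+56*n
E
cat > f1.py <<'E'
from fit import *
np.set_printoptions(precision=2,suppress=True)
w=dict(np.load("w1.npz"));t=eyes.read_camera("top");np.savez("t0.npz",**t)
V={"w":(w,(150,285,240,400)),"t":(t,(210,290,305,400))}
for use in("w","t","wt"):
    O={k:(mask(V[k][0],*RED,V[k][1]),mask(V[k][0],*YEL,V[k][1])) for k in use}
    def f(x):
        b=np.array([x[0],x[1],x[2]/50]);e=0
        for k in use:
            p,bx=V[k]
            for i,(s,j) in enumerate(((1,x[3:5]),(-1,x[5:7]))):
                oj=x[5:7] if i==0 else x[3:5]
                q=pad_xy(b,s);m=ren(p,[(rect(*q,b[2],60,60,15),1),(cyl(*j,15,65),0),(cyl(*oj,15,83),0),(cyl(*j,65,83),1)],bx)
                e+=np.abs(m-O[k][i]).sum()
        return e
    x=opt(f,[605,14,1.7*50,549,47,559,-26],[5]*7)
    b=np.array([x[0],x[1],x[2]/50]);print(use,"berth",b[:2],np.degrees(b[2]),"padR",pad_xy(b,1),"padY",pad_xy(b,-1),"jars",x[3:],"err",f(x))
    def g(y):
        return sum(np.abs(ren(V[k][0],[(rect(y[0],y[1],y[2]/50,80,44,18,54),1)],V[k][1])-B[k]).sum() for k in use)
    B={}
    for k in use:
        m=mask(V[k][0],*BLU,V[k][1]).astype(np.uint8);n,l,st,_=cv2.connectedComponentsWithStats(m);m=(l==1+st[1:,4].argmax()).astype(np.uint8)
        c=cv2.convexHull(max(cv2.findContours(m,0,2)[0],key=cv2.contourArea));z=np.zeros_like(m);cv2.fillConvexPoly(z,c,1);B[k]=z.astype(np.float32)
    y=opt(g,[b[0],b[1],b[2]*50],[4]*3);print("   blue",y[:2],np.degrees(y[2]/50),g(y),[B[k].sum() for k in use])
E
python3 f1.py
```

```text
w berth [610.08  14.05] 98.3150512914927 padR [549.17  43.55] padY [560.17 -31.65] jars [549.03  43.11 559.15 -31.58] err 347.0
   blue [610.24  12.9 ] 98.83937966721926 224.875 [np.float32(2808.0)]
t berth [606.54  15.71] 96.01267143428336 padR [546.87  47.64] padY [554.83 -27.94] jars [547.82  48.84 558.48 -24.23] err 1450.9375Traceback (most recent call last):
  File "f1.py", line 22, in <module>
    m=mask(V[k][0],*BLU,V[k][1]).astype(np.uint8);n,l,st,_=cv2.connectedComponentsWithStats(m);m=(l==1+st[1:,4].argmax()).astype(np.uint8)
                                                                                                       ~~~~~~~~~~~~~~~^^
ValueError: attempt to get argmax of an empty sequence
```

```bash
python3 -m inch '[[[0,0,0],-0.85,-0.45],[[0,0,0],-0.8,-0.45],[[-0.15,-0.27,0.55],0,-0.45],[[-0.15,-0.27,0.55],0,-0.45],[[-0.15,-0.27,0.55],0,-0.45],[[0,0,0],0,-0.45],[[0,0,0],0,-0.45],[[0,0,0],0,-0.45],[[0,0,0],0,-0.45],[[0,0,0],0,-0.45]]'
cat > f2.py <<'E'
from fit import *
np.set_printoptions(precision=2,suppress=True)
w=eyes.read_camera("wrist");np.savez("w2.npz",**w);save("w2",w)
bx=(0,330,120,560)
O=(mask(w,*RED,bx),mask(w,*YEL,bx))
def f(x):
    b=np.array([x[0],x[1],x[2]/50]);e=0
    for i,(s,j) in enumerate(((1,x[3:5]),(-1,x[5:7]))):
        oj=x[5:7] if i==0 else x[3:5]
        m=ren(w,[(rect(*pad_xy(b,s),b[2],60,60,15),1),(cyl(*j,15,65),0),(cyl(*oj,15,83),0),(cyl(*j,65,83),1)],bx)
        e+=np.abs(m-O[i]).sum()
    return e
x=opt(f,[610,14,1.716*50,549,43,559,-31],[4]*7)
b=np.array([x[0],x[1],x[2]/50]);print("berth",b[:2],np.degrees(b[2]),"padR",pad_xy(b,1),"padY",pad_xy(b,-1),"jars",x[3:],"err",f(x),O[0].sum(),O[1].sum())
go(549,43.5,42,8.3)
E
python3 f2.py
```

```text
t: 5.45
eef_pos: [549.7, 42.9, 200.0]
tcp_rot: [3.141, -0.001, 0.146]
ft_force: [-1.6, 0.4, 0.3]
opening: 0.725
grip_force: 0.0
berth [610.41  14.09] 98.19912698094107 padR [549.56  43.71] padY [560.4  -31.51] jars [549.18  43.   559.4  -32.16] err 573.75 3890.0 4228.0
t 5.5 pos [549.6  42.9 199.9] rpy [180.   -0.    8.4] J [-0.04  0.4   1.76 -0.    0.98  1.38]
SHIFT old axes [-0.01 -0.01  2.63]
TURN units 0.01 ; SHIFT after the turn [-0.01 -0.01  2.63]
```

View pics/w2.png

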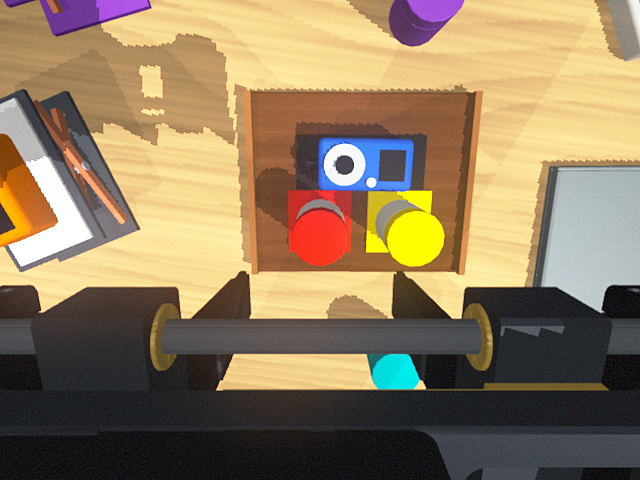

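The second wrist view agrees with the first to under 1 mm. The red lid is at (235,320), and the fingers at (300,240) and (300,410) straddle its column. Now I'll descend on the red jar.

```bash
python3 -m inch '[[[0,-0.01,0.55],0,-0.45],[[0,0,0.55],0,-0.45],[[0,0,0.55],0,-0.45],[[0,0,0.55],0,-0.45],[[0,0,0.43],0,-0.45],[[0,0,0],0,-0.45],[[0,0,0],0,1],[[0,0,0],0,1],[[0,0,0],0,1],[[0,0,0],0,1]]'
python3 - <<'E'
from fit import *
t=dict(np.load("t0.npz"));w=dict(np.load("w1.npz"))
# tray outline: outer rim z14 in top view; stand plate + orange from top
t=eyes.read_camera("top")
h=cv2.cvtColor(t["pixels"],cv2.COLOR_RGB2HSV)
bx=(195,360,415,540)
d=min(eyes.cut_out("tray",t),key=lambda d:np.hypot(*(np.array(d["centre"])-(278,476))))
m=d["mask"][bx[0]:bx[1],bx[2]:bx[3]].astype(np.float32)
f=lambda y:np.abs(ren(t,[(rect(y[0],y[1],y[2]/50,250,150,0,14),1)],bx)-m).sum()
y=opt(f,[520,-259,.16*50],[4]*3);print("tray top",y[:2],np.degrees(y[2]/50),f(y),m.sum())
E
```

```text
t: 6.75
eef_pos: [549.8, 43.6, 42.7]
tcp_rot: [3.141, -0.001, 0.146]
ft_force: [-1.3, -0.5, 6.9]
opening: 0.479
grip_force: 30.0
tray top [ 521.60646053 -259.87422563] 8.576952377147695 199.0625 8391.0
```

```bash
python3 -m inch '[[[0,0,-0.85],0,1],[[0,0,-0.85],0,1],[[-0.38,0.705,0],0,1],[[-0.38,0.705,0],0,1],[[-0.38,0.705,0],0,1],[[-0.38,0.705,0],0,1],[[-0.38,0.705,0],0,1],[[-0.38,0.705,0],0,1],[[-0.38,0.705,0],0,1],[[0,0,0],0,1]]'; python3 -c "
from h import *
go(434.5,-272.6,32.2,8.4)"
```

```text
t: 8.1
eef_pos: [433.6, -274.9, 143.9]
tcp_rot: [3.141, -0.0, 0.142]
ft_force: [0.0, 0.1, -1.4]
opening: 0.482
grip_force: 30.0
t 8.1 pos [ 433.6 -274.9  143.9] rpy [180.   -0.    8.2] J [-0.69  0.43  1.91 -0.    0.81  0.73]
SHIFT old axes [ 0.02  -0.038  1.862]
TURN units -0.05 ; SHIFT after the turn [ 0.02  -0.037  1.862]
```

```bash
python3 -m inch '[[[0,-0.03,0.5],0,1],[[0,0,0.5],0,1],[[0,0,0.45],0,1],[[0,0,0.25],0,1],[[0,0,0.15],0,1],[[0,0,0],0,1],[[0,0,0],0,-0.45],[[0,0,0],0,-0.45],[[0,0,0],0,-0.45],[[0,0,0],0,-0.45]]';  python3 -m inch '[[[0,0,-0.5],0,-0.45],[[0,0,-0.8],0,-0.45],[[0,0,-0.7],0,-0.45],[[0,0,0],0,-0.45],[[0,0,0],0,-0.45],[[0,0,0],0,-0.45],[[0,0,0],0,-0.45],[[0,0,0],0,-0.45],[[0,0,0],0,-0.45],[[0,0,0],0,-0.45]]'
python3 - <<'E'
from fit import *
go(560,-31.9,150,8.3)
w=eyes.read_camera("wrist");save("w3",w)
E
```

```text
t: 9.35
eef_pos: [434.4, -270.9, 33.0]
tcp_rot: [3.141, -0.0, 0.146]
ft_force: [-0.2, 0.2, 0.6]
opening: 0.72
grip_force: 0.0
t: 10.6
eef_pos: [434.3, -270.7, 152.8]
tcp_rot: [3.142, 0.0, 0.146]
ft_force: [0.2, -0.7, 0.1]
opening: 0.722
grip_force: 0.0
t 10.6 pos [ 434.3 -270.7  152.8] rpy [180.    0.    8.4] J [-0.69  0.41  1.9  -0.    0.83  0.74]
SHIFT old axes [ 2.651 -3.633  0.046]
TURN units 0.01 ; SHIFT after the turn [ 2.647 -3.637  0.046]
```

View pics/w3.png

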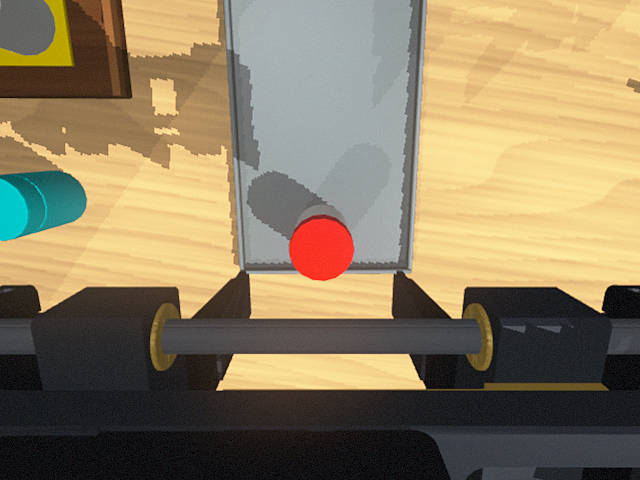

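The red jar stands upright in the near end of the tray, with its lid at (247,322). The yellow jar is next.

```bash
python3 -m inch '[[[0.38,-0.52,0],0,-0.45],[[0.38,-0.52,0],0,-0.45],[[0.38,-0.52,0],0,-0.45],[[0.38,-0.52,0],0,-0.45],[[0.38,-0.52,0],0,-0.45],[[0.38,-0.52,0],0,-0.45],[[0.37,-0.52,0],0,-0.45],[[0,0,0],0,-0.45],[[0,0,0],0,-0.45],[[0,0,0],0,-0.45]]'; python3 -c "
from h import *
go(560,-31.8,42.7,8.3)"
```

```text
t: 11.9
eef_pos: [559.5, -32.4, 152.9]
tcp_rot: [3.141, 0.0, 0.145]
ft_force: [-0.4, -0.8, -0.3]
opening: 0.723
grip_force: 0.0
t 11.9 pos [559.5 -32.4 152.9] rpy [180.    0.    8.3] J [-0.18  0.47  1.79 -0.    0.88  1.25]
SHIFT old axes [ 0.01  -0.009  1.836]
TURN units 0.0 ; SHIFT after the turn [ 0.01  -0.009  1.836]
```

```bash
python3 -m inch '[[[0.01,-0.01,0.6],0,-0.45],[[0,0,0.6],0,-0.45],[[0,0,0.4],0,-0.45],[[0,0,0.24],0,-0.45],[[0,0,0],0,-0.45],[[0,0,0],0,1],[[0,0,0],0,1],[[0,0,0],0,1],[[0,0,0],0,1],[[0,0,0],0,1]]' && python3 -m inch '[[[0,0,-0.8],0,1],[[0,0,-0.8],0,1],[[0.06,0.73,0],0,1],[[0.06,0.73,0],0,1],[[0.06,0.73,0],0,1],[[0.06,0.73,0],0,1],[[0.05,0.73,0],0,1],[[0,0,0],0,1],[[0,0,0],0,1],[[0,0,0],0,1]]'; python3 -c "
from h import *
go(608.5,-246.4,32.4,8.3)"
```

```text
t: 13.15
eef_pos: [560.7, -30.9, 43.1]
tcp_rot: [3.141, -0.001, 0.146]
ft_force: [-1.9, -0.6, 6.4]
opening: 0.481
grip_force: 30.0
t: 14.4
eef_pos: [609.3, -243.9, 138.5]
tcp_rot: [-3.141, 0.0, 0.147]
ft_force: [-0.2, 0.7, -0.4]
opening: 0.48
grip_force: 30.0
t 14.4 pos [ 609.3 -243.9  138.5] rpy [-180.     0.     8.4] J [-0.48  0.61  1.55 -0.    0.97  0.94]
SHIFT old axes [-0.019  0.04   1.768]
TURN units 0.03 ; SHIFT after the turn [-0.019  0.04   1.768]
```

```bash
python3 -m inch '[[[-0.02,0.04,0.5],0,1],[[0,0,0.5],0,1],[[0,0,0.4],0,1],[[0,0,0.22],0,1],[[0,0,0.14],0,1],[[0,0,0],0,1],[[0,0,0],0,-0.45],[[0,0,0],0,-0.45],[[0,0,0],0,-0.45],[[0,0,0],0,-0.45]]' && python3 -m inch '[[[0,0,-0.5],0,-0.45],[[0,0,-0.9],0,-0.45],[[0,0,-0.9],0,-0.45],[[0,0,0],-1,-0.45],[[0,0,0],-1,-0.45],[[0,0,0],-1,-0.45],[[0,0,0],-1,-0.45],[[0,0,0],0,-0.45],[[0,0,0],0,-0.45],[[0,0,0],0,-0.45]]' && python3 -m inch '[[[0.3,-0.83,-0.15],0,-0.45],[[0.3,-0.83,-0.15],0,-0.45],[[0.3,-0.83,-0.15],0,-0.45],[[0.3,-0.83,-0.15],0,-0.45],[[0.3,-0.83,-0.15],0,-0.45],[[0.3,-0.83,-0.15],0,-0.45],[[0.3,-0.83,-0.15],0,-0.45],[[0.3,-0.83,-0.15],0,-0.45],[[0.3,-0.83,-0.15],0,-0.45],[[0.3,-0.83,-0.15],0,-0.45]]'; python3 -c "
from h import *
w=eyes.read_camera('wrist');save('w4',w);np.savez('w4.npz',**w)
t=eyes.read_camera('top');save('t4',t,(190,360,400,560),3)
go(530,280,270,28.5)"
```

```text
t: 15.65
eef_pos: [608.7, -247.6, 33.0]
tcp_rot: [3.141, -0.0, 0.146]
ft_force: [0.1, -0.5, -0.4]
opening: 0.723
grip_force: 0.0
t: 16.9
eef_pos: [608.6, -247.5, 170.8]
tcp_rot: [3.142, 0.0, 0.494]
ft_force: [-0.1, -0.2, -0.2]
opening: 0.726
grip_force: 0.0
t: 18.15
eef_pos: [529.9, 277.9, 261.3]
tcp_rot: [3.141, -0.0, 0.494]
ft_force: [0.1, -0.4, -0.4]
opening: 0.727
grip_force: 0.0
t 18.2 pos [529.5 280.4 261.7] rpy [-1.80e+02 -1.00e-01  2.86e+01] J [0.38 0.41 1.56 0.   1.16 1.45]
SHIFT old axes [ 0.005  0.009 -0.139]
TURN units 0.01 ; SHIFT after the turn [ 0.005  0.009 -0.139]
```

View pics/w4.png

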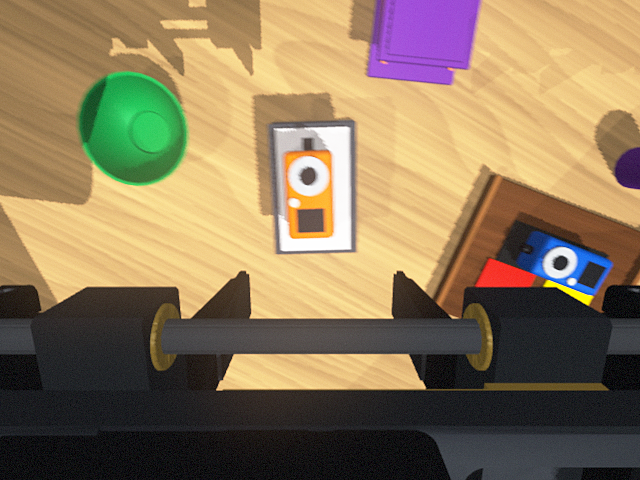

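View pics/t4.png

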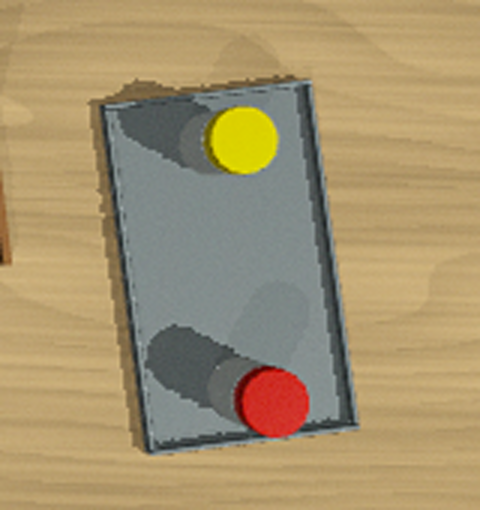

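Both jars are upright in the tray (yellow at the far end, red at the near end). In the wrist view the orange reel is at (193,308) on the white plate at (187,315), with the bowl well clear at (128,133). Next I'll fit the reel and the plate.

```bash
cat > f4.py <<'E'
from fit import *
np.set_printoptions(precision=2,suppress=True)
w=dict(np.load("w4.npz"));bx=(100,270,250,380)
def big(m):
    m=m.astype(np.uint8);n,l,st,_=cv2.connectedComponentsWithStats(m);m=(l==1+st[1:,4].argmax()).astype(np.uint8)
    z=np.zeros_like(m);cv2.fillConvexPoly(z,cv2.convexHull(max(cv2.findContours(m,0,2)[0],key=cv2.contourArea)),1);return z.astype(np.float32)
o=big(mask(w,*ORA,bx));pl=mask(w,(0,0,120),(180,45,255),bx)
pl=big(np.maximum(pl,o))
g=lambda y:np.abs(ren(w,[(rect(y[0],y[1],y[2]/50,80,44,60,96),1)],bx)-o).sum()
y=opt(g,[548,300,25],[4]*3);print("orange",y[:2],np.degrees(y[2]/50),g(y),o.sum())
f=lambda x:np.abs(np.maximum(ren(w,[(rect(x[0],x[1],x[2]/50,120,70,60),1)],bx),o)-pl).sum()
x=opt(f,[550,298,25],[4]*3);print("stand",x[:2],np.degrees(x[2]/50),f(x),pl.sum())
# height check: fit orange free in z with top view
t=eyes.read_camera("top");bt=(205,305,165,260);ot=big(mask(t,*ORA,bt))
k=lambda v:sum(np.abs(ren(p,[(rect(v[0],v[1],v[2]/50,80,44,v[3],v[3]+36),1)],b)-m).sum()/m.sum() for p,b,m in((w,bx,o),(t,bt,ot)))*1000
v=opt(k,[548,300,25,60],[4]*4);print("orange two views, bottom z",v,k(v),ot.sum())
go(y[0],y[1],200,np.degrees(y[2]/50))
E
python3 f4.py
```

```text
orange [548.46 299.66] 30.9760422100125 565.375 3870.0
stand [551.85 296.59] 29.963647075109268 1376.125 10104.0
orange two views, bottom z [ 1248.16   752.82  2010.23 -5501.28] 2000.0 1.0
t 18.3 pos [529.8 278.3 261. ] rpy [180.   -0.   28.5] J [ 0.37  0.41  1.57 -0.    1.16  1.45]
SHIFT old axes [ 0.44 -0.16  1.02]
TURN units -0.49 ; SHIFT after the turn [ 0.45 -0.14  1.02]
```

```bash
python3 -m inch '[[[0,0,0],-0.45,-0.45],[[0.22,-0.07,0.5],0,-0.45],[[0.22,-0.07,0.5],0,-0.45],[[0,0,0],0,-0.45],[[0,0,0],0,-0.45],[[0,0,0],0,-0.45],[[0,0,0],0,-0.45],[[0,0,0],0,-0.45],[[0,0,0],0,-0.45],[[0,0,0],0,-0.45]]'
cat > f5.py <<'E'
import sys
from f4 import *
E
sed -i '/^# height/,$d' f4.py
sed -i 's/^w=dict.*/import sys\nw=eyes.read_camera("wrist");bx=tuple(map(int,sys.argv[2:6]))/' f4.py
cat >> f4.py <<'E'
im=w["pixels"][:,:,::-1].copy()
for P,c in((rect(y[0],y[1],y[2]/50,80,44,96),(255,0,0)),(rect(x[0],x[1],x[2]/50,120,70,60),(0,0,255))):
    cv2.polylines(im,[cv2.convexHull(np.array([proj(w,X)[::-1] for X in P]).round().astype(np.int32))],True,c)
im[bx[0]:bx[1],bx[2]:bx[3]][pl>0]=im[bx[0]:bx[1],bx[2]:bx[3]][pl>0]//4*3
cv2.imwrite("pics/"+sys.argv[1]+".png",im)
go(y[0],y[1],72,np.degrees(y[2]/50))
E
python3 f4.py w5 30 300 220 400
```

```text
t: 19.55
eef_pos: [548.8, 296.9, 200.8]
tcp_rot: [3.142, 0.0, 0.534]
ft_force: [0.2, 0.1, 0.9]
opening: 0.722
grip_force: 0.0
orange [549.45 297.56] 29.45922193000356 509.0 5780.0
stand [551.8  295.08] 29.80787624091139 1291.875 12838.0
t 19.6 pos [548.8 296.9 200.8] rpy [180.    0.   30.6] J [ 0.39  0.5   1.58 -0.    1.06  1.43]
SHIFT old axes [ 0.01 -0.    2.15]
TURN units 0.23 ; SHIFT after the turn [ 0.01 -0.01  2.15]
```

View pics/w5.png

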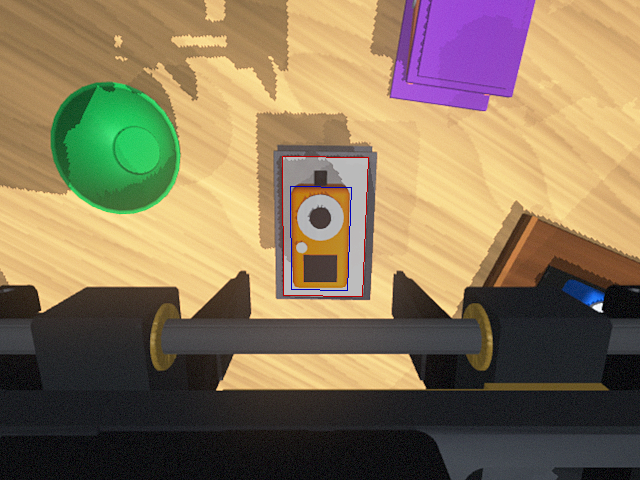

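The overlay on the reel fits, so I'll grasp the orange reel now.

```bash
python3 -m inch '[[[0.01,0,0.6],0.23,-0.45],[[0,0,0.6],0,-0.45],[[0,0,0.6],0,-0.45],[[0,0,0.43],0,-0.45],[[0,0,0],0,-0.45],[[0,0,0],0,1],[[0,0,0],0,1],[[0,0,0],0,1],[[0,0,0],0,1],[[0,0,0],0,1]]'; python3 -c "
from h import *
c=np.radians(8.6)
go(521.5,-259.5,180,98.6)"
```

```text
t: 20.85
eef_pos: [549.6, 297.3, 67.9]
tcp_rot: [3.141, -0.001, 0.514]
ft_force: [-1.5, -0.9, 6.9]
opening: 0.462
grip_force: 29.9
t 20.9 pos [549.6 297.3  67.9] rpy [ 1.80e+02 -1.00e-01  2.95e+01] J [ 0.39  0.66  1.69 -0.    0.79  1.45]
SHIFT old axes [-4.972  7.849 -1.873]
TURN units -13.83 ; SHIFT after the turn [-9.105 -1.849 -1.873]
```

```bash
python3 -m inch '[[[0,0,-0.9],0,1],[[0,0,-0.95],0,1],[[0,0,0],-1,1],[[0,0,0],-1,1],[[0,0,0],-1,1],[[0,0,0],-1,1],[[0,0,0],-1,1],[[0,0,0],-1,1],[[0,0,0],-1,1],[[0,0,0],-1,1]]' && python3 -m inch '[[[0,0,0],-1,1],[[0,0,0],-1,1],[[0,0,0],-1,1],[[0,0,0],-1,1],[[0,0,0],-1,1],[[0,0,0],-0.83,1],[[0,0,0],0,1],[[0,0,0],0,1],[[0,0,0],0,1],[[0,0,0],0,1]]' && python3 -c "
from h import *
go(521.5,-259.5,180,98.6)
w=eyes.read_camera('wrist')
t=eyes.read_camera('top');save('t6',t,(190,330,150,330),3)"
```

```text
t: 22.1
eef_pos: [549.1, 297.1, 177.9]
tcp_rot: [-3.141, 0.0, 1.215]
ft_force: [-0.4, 0.1, -1.7]
opening: 0.462
grip_force: 29.9
t: 23.35
eef_pos: [549.3, 297.1, 178.0]
tcp_rot: [3.142, 0.0, 1.721]
ft_force: [-0.1, 0.2, -1.4]
opening: 0.46
grip_force: 29.9
t 23.4 pos [549.3 297.1 178. ] rpy [180.    0.   98.6] J [ 0.39  0.53  1.6  -0.    1.01  0.24]
SHIFT old axes [-9.104 -1.845 -0.033]
TURN units -0.0 ; SHIFT after the turn [-9.104 -1.846 -0.033]
```

```bash
python3 -m inch '[[[-0.91,-0.185,0],0,1],[[-0.91,-0.185,0],0,1],[[-0.91,-0.185,0],0,1],[[-0.91,-0.185,0],0,1],[[-0.91,-0.185,0],0,1],[[-0.91,-0.185,0],0,1],[[-0.91,-0.185,0],0,1],[[-0.91,-0.185,0],0,1],[[-0.91,-0.185,0],0,1],[[-0.91,-0.185,0],0,1]]' && python3 -c "
from h import *
go(521.5,-259.5,12.6,98.6)"
```

```text
t: 24.7
eef_pos: [521.2, -261.2, 178.2]
tcp_rot: [3.141, 0.0, 1.721]
ft_force: [1.0, 0.9, -1.4]
opening: 0.461
grip_force: 29.9
t 24.7 pos [ 521.2 -261.2  178.2] rpy [180.    0.   98.6] J [-0.58  0.47  1.71 -0.    0.96 -0.73]
SHIFT old axes [0.029 0.009 2.76 ]
TURN units 0.0 ; SHIFT after the turn [0.029 0.009 2.76 ]
```

```bash
python3 -m inch '[[[0.03,0.01,0.6],0,1],[[0,0,0.6],0,1],[[0,0,0.6],0,1],[[0,0,0.5],0,1],[[0,0,0.3],0,1],[[0,0,0.16],0,1],[[0,0,0],0,1],[[0,0,0],0,-0.45],[[0,0,0],0,-0.45],[[0,0,0],0,-0.45]]' && python3 -m inch '[[[0,0,-0.4],0,-0.45],[[0,0,-0.9],0,-0.45],[[0,0,-0.9],0,-0.45],[[0,0,-0.9],0,-0.45],[[0,0,0],0,-0.45],[[0,0,0],0,-0.45],[[0,0,0],0,-0.45],[[0,0,0],0,-0.45],[[0,0,0],0,-0.45],[[0,0,0],0,-0.45]]' && python3 -c "
from h import *
w=eyes.read_camera('wrist');save('w6',w)
go(609,13,200,98.4)"
```

```text
t: 25.95
eef_pos: [521.9, -257.5, 12.8]
tcp_rot: [3.141, 0.001, 1.721]
ft_force: [-0.4, 0.9, 0.7]
opening: 0.698
grip_force: 0.0
t: 27.2
eef_pos: [521.7, -257.4, 198.2]
tcp_rot: [-3.141, -0.0, 1.721]
ft_force: [0.4, -0.2, -0.3]
opening: 0.721
grip_force: 0.0
t 27.2 pos [ 521.7 -257.4  198.3] rpy [-180.    -0.    98.6] J [-0.57  0.45  1.69 -0.    1.01 -0.72]
SHIFT old axes [ 4.239  2.113 -0.029]
TURN units 0.04 ; SHIFT after the turn [ 4.247  2.097 -0.029]
```

View pics/w6.png

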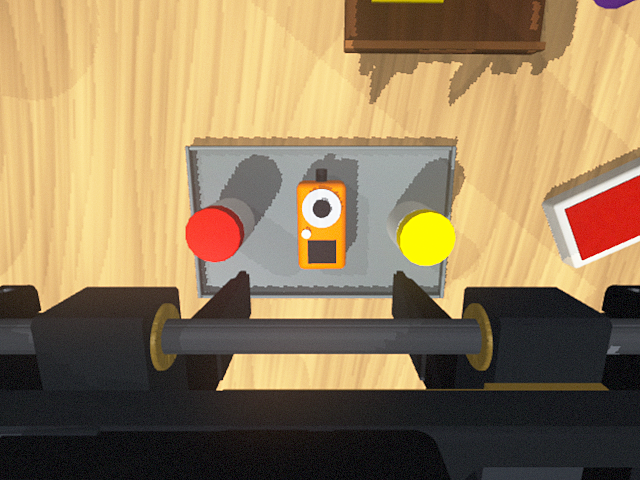

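The tray holds the red jar at (235,215), the orange reel at (225,321) and the yellow jar at (240,427), all resting properly. The blue reel is next.

```bash
python3 -m inch '[[[0.706,0.352,0],0.04,-0.45],[[0.706,0.352,0],0,-0.45],[[0.706,0.352,0],0,-0.45],[[0.706,0.352,0],0,-0.45],[[0.706,0.352,0],0,-0.45],[[0.706,0.352,0],0,-0.45],[[0,0,0],0,-0.45],[[0,0,0],0,-0.45],[[0,0,0],0,-0.45],[[0,0,0],0,-0.45]]'
cat > f6.py <<'E'
from fit import *
np.set_printoptions(precision=2,suppress=True)
w=eyes.read_camera("wrist");np.savez("w7.npz",**w);bx=(0,320,180,480)
O=(mask(w,*RED,bx),mask(w,*YEL,bx))
m=mask(w,*BLU,bx).astype(np.uint8);n,l,st,_=cv2.connectedComponentsWithStats(m);m=(l==1+st[1:,4].argmax()).astype(np.uint8)
z=np.zeros_like(m);cv2.fillConvexPoly(z,cv2.convexHull(max(cv2.findContours(m,0,2)[0],key=cv2.contourArea)),1);z=z.astype(np.float32)
g=lambda y:np.abs(ren(w,[(rect(y[0],y[1],y[2]/50,80,44,18-3,54-3),1)],bx)-z).sum()
y=opt(g,[609.5,13,1.716*50],[4]*3);print("blue",y[:2],np.degrees(y[2]/50),g(y),z.sum())
occ=rect(y[0],y[1],y[2]/50,80,44,15,51)
def f(x):
    b=np.array([x[0],x[1],x[2]/50])
    return sum(np.abs(ren(w,[(rect(*pad_xy(b,s),b[2],60,60,15),1),(occ,0)],bx)-O[i]).sum() for i,s in enumerate((1,-1)))
x=opt(f,[610,14,1.716*50],[4]*3);b=np.array([x[0],x[1],x[2]/50])
print("berth",b[:2],np.degrees(b[2]),"padR",pad_xy(b,1),"padY",pad_xy(b,-1),f(x),O[0].sum(),O[1].sum())
go(y[0],y[1],23,np.degrees(y[2]/50))
im=w["pixels"][:,:,::-1].copy()
for P in(rect(y[0],y[1],y[2]/50,80,44,51),rect(*pad_xy(b,1),b[2],60,60,15),rect(*pad_xy(b,-1),b[2],60,60,15),rect(*b,120,50,15)):
    cv2.polylines(im,[cv2.convexHull(np.array([proj(w,X)[::-1] for X in P]).round().astype(np.int32))],True,(0,255,0))
cv2.imwrite("pics/w7.png",im)
E
python3 f6.py
```

```text
t: 28.5
eef_pos: [609.6, 11.6, 198.5]
tcp_rot: [3.142, 0.0, 1.716]
ft_force: [0.8, 0.5, -0.0]
opening: 0.726
grip_force: 0.0
blue [610.3   10.76] 97.39747833042485 419.5625 4368.0
berth [610.62  14.34] 98.23128810013651 padR [549.75  43.93] padY [560.63 -31.29] 363.0 4314.0 3556.0
t 28.6 pos [609.6  11.8 198.5] rpy [-180.     0.    98.4] J [-0.09  0.49  1.62 -0.    1.04 -0.23]
SHIFT old axes [-0.02  0.01  2.92]
TURN units 0.19 ; SHIFT after the turn [-0.02  0.01  2.92]
```

View pics/w7.png

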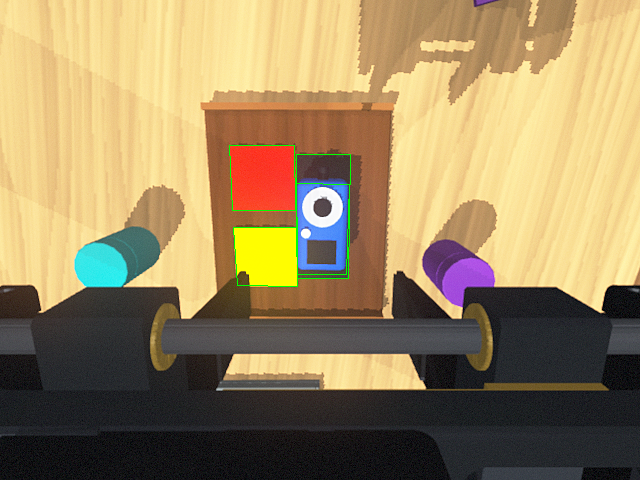

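The model outlines lie on the pads, the berth and the reel, which spans about rows 180–272 at column 322. Both look-alike jars are clear of the fingers. Grasping the blue reel now.

```bash
python3 -m inch '[[[0.015,0.015,0.7],0.04,-0.45],[[0,0,0.7],0,-0.45],[[0,0,0.7],0,-0.45],[[0,0,0.5],0,-0.45],[[0,0,0.33],0,-0.45],[[0,0,0],0,-0.45],[[0,0,0],0,1],[[0,0,0],0,1],[[0,0,0],0,1],[[0,0,0],0,1]]' && python3 -m inch '[[[0,0,-0.8],0,1],[[0,0,-0.9],0,1],[[0,0,-0.9],0,1],[[0,0,0],1,1],[[0,0,0],1,1],[[0,0,0],1,1],[[0,0,0],1,1],[[0,0,0],1,1],[[0,0,0],1,1],[[0,0,0],1,1]]' && python3 -c "
from h import *
go(520,265,270,29.8)"
```

```text
t: 29.8
eef_pos: [610.7, 13.5, 23.4]
tcp_rot: [3.141, 0.0, 1.714]
ft_force: [-2.3, -0.4, 6.3]
opening: 0.457
grip_force: 29.9
t: 31.05
eef_pos: [610.3, 13.7, 178.5]
tcp_rot: [-3.141, 0.0, 1.101]
ft_force: [0.0, 0.5, -2.0]
opening: 0.462
grip_force: 29.9
t 31.1 pos [610.3  13.7 178.5] rpy [-180.     0.    63.1] J [-0.09  0.51  1.64 -0.    1.    0.38]
SHIFT old axes [ 3.052 -3.24  -1.525]
TURN units 6.65 ; SHIFT after the turn [ 0.775 -4.383 -1.525]
```

```bash
python3 -m inch '[[[0,0,0],1,1],[[0,0,0],1,1],[[0,0,0],1,1],[[0,0,0],1,1],[[0,0,0],1,1],[[0,0,0],1,1],[[0,0,0],0.65,1],[[0.19,-0.87,-0.35],0,1],[[0.19,-0.87,-0.35],0,1],[[0.19,-0.87,-0.35],0,1]]' && python3 -m inch '[[[0.1,-0.88,-0.3],0,1],[[0.1,-0.88,-0.2],0,1],[[0,0,0],0,1],[[0,0,0],0,1],[[0,0,0],0,1],[[0,0,0],0,1],[[0,0,0],0,1],[[0,0,0],0,1],[[0,0,0],0,1],[[0,0,0],0,1]]'
cat > f8.py <<'E'
from fit import *
np.set_printoptions(precision=2,suppress=True)
w=eyes.read_camera("wrist");np.savez("w8.npz",**w);bx=(60,280,220,420)
pl=mask(w,(0,0,120),(180,45,255),bx).astype(np.uint8)
n,l,st,_=cv2.connectedComponentsWithStats(pl);pl=(l==1+st[1:,4].argmax()).astype(np.float32)
f=lambda x:np.abs(ren(w,[(rect(x[0],x[1],x[2]/50,120,70,60),1)],bx)-pl).sum()
x=opt(f,[551,296,26],[4]*3);print("stand",x[:2],np.degrees(x[2]/50),f(x),pl.sum())
im=w["pixels"][:,:,::-1].copy()
im[bx[0]:bx[1],bx[2]:bx[3]][pl>0]//=2
for P in(rect(x[0],x[1],x[2]/50,120,70,60),rect(x[0],x[1],x[2]/50,130,85,60)):
    cv2.polylines(im,[cv2.convexHull(np.array([proj(w,X)[::-1] for X in P]).round().astype(np.int32))],True,(0,0,255))
cv2.imwrite("pics/w8.png",im)
go(x[0],x[1],180,np.degrees(x[2]/50))
E
python3 f8.py
```

```text
t: 32.3
eef_pos: [561.0, 167.7, 242.1]
tcp_rot: [-3.142, 0.0, 0.523]
ft_force: [0.3, 0.4, -0.8]
opening: 0.461
grip_force: 29.9
t: 33.55
eef_pos: [519.5, 263.8, 271.6]
tcp_rot: [3.141, 0.0, 0.523]
ft_force: [-0.4, 0.2, -1.9]
opening: 0.462
grip_force: 29.9
stand [558.34 299.35] 22.25929291967403 3049.4375 8173.0
t 33.6 pos [519.5 263.9 271.6] rpy [180.  -0.  30.] J [ 0.36  0.38  1.59 -0.    1.17  1.4 ]
SHIFT old axes [ 0.86 -0.19  1.53]
TURN units 1.54 ; SHIFT after the turn [ 0.82 -0.3   1.53]
```

View pics/w8.png

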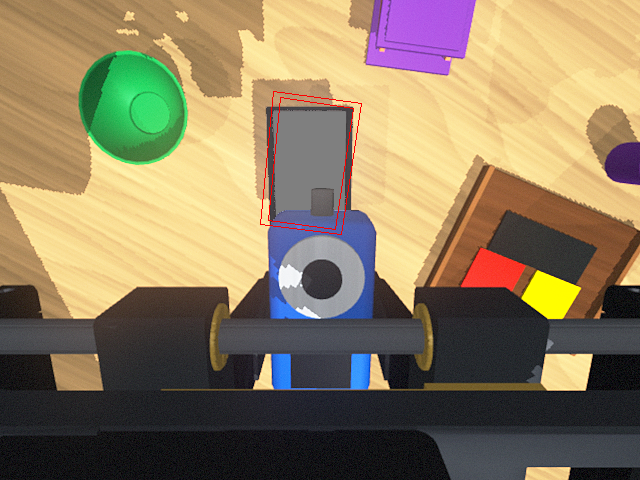

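The held reel hides the near edge of the plate, so I'll refit on the visible part only. I'll also measure where the blue box's front edge sits relative to the tool.

```bash
cat > f9.py <<'E'
from fit import *
np.set_printoptions(precision=2,suppress=True)
w=dict(np.load("w8.npz"));bx=(60,182,220,420)
pl=mask(w,(0,0,120),(180,45,255),bx).astype(np.uint8)
n,l,st,_=cv2.connectedComponentsWithStats(pl);pl=(l==1+st[1:,4].argmax()).astype(np.float32)
f=lambda x:np.abs(ren(w,[(rect(x[0],x[1],x[2]/50,120,70,60),1)],bx)-pl).sum()
x=opt(f,[551,296,26],[4]*3);print("stand",x[:2],np.degrees(x[2]/50),f(x),pl.sum())
for k in(100,140,175):
    c=np.nonzero(pl[k-60] if k<182 else [])[0]; print(k,(c.min()+220,c.max()+220) if len(c) else None)
im=w["pixels"][:,:,::-1].copy()
for P in(rect(x[0],x[1],x[2]/50,120,70,60),):
    cv2.polylines(im,[cv2.convexHull(np.array([proj(w,X)[::-1] for X in P]).round().astype(np.int32))],True,(0,0,255))
s=env.state();R=Ro.from_euler("xyz",s["tcp_rot"]).as_matrix();yaw=s["tcp_rot"][2]
# held blue: slide along tool x
bb=(190,330,255,390);h=cv2.cvtColor(w["pixels"],cv2.COLOR_RGB2HSV);B=cv2.inRange(h,(100,130,30),(125,255,255))
r=[int(np.nonzero(B[:,c])[0].min()) for c in(290,300,345,355)];print("front rows",r)
zt=s["eef_pos"][2]
for zz in(zt+27.6,zt-8.4):
    print([ (R.T@(onz(w,(rr,c),zz)-s["eef_pos"]))[:2].round(1) for rr,c in zip(r,(290,300,345,355))])
cv2.imwrite("pics/w9.png",im[50:350,200:440].repeat(2,0).repeat(2,1))
go(x[0],x[1],180,np.degrees(x[2]/50))
E
python3 f9.py
```

```text
stand [555.69 295.68] 29.97024292937295 1039.0 6273.0
100 None
140 (np.int64(267), np.int64(351))
175 (np.int64(269), np.int64(351))
front rows [238, 224, 224, 225]
[array([ 33.8, -11.2]), array([39.3, -7.3]), array([39.3, 10.1]), array([38.9, 14. ])]
[array([ 25.2, -14.3]), array([32.2, -9.3]), array([32.2, 12.5]), array([31.7, 17.3])]
t 33.6 pos [519.5 263.9 271.6] rpy [180.  -0.  30.] J [ 0.36  0.38  1.59 -0.    1.17  1.4 ]
SHIFT old axes [ 0.79 -0.16  1.53]
TURN units 0.0 ; SHIFT after the turn [ 0.79 -0.16  1.53]
```

View pics/w9.png

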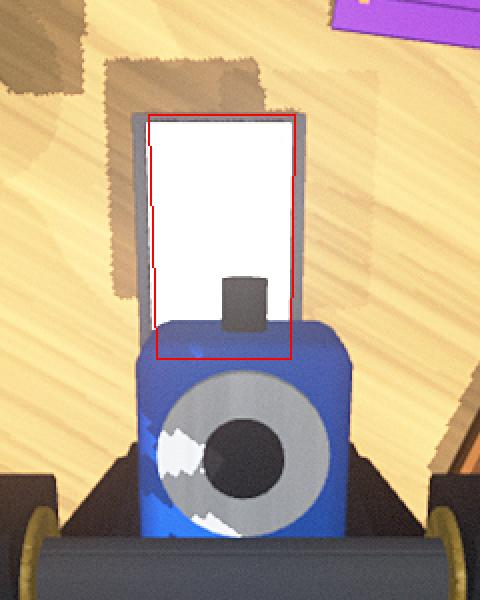

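The grey frame got into the mask. I'll use a stricter white threshold and the box front edge at row 210.

```bash
sed -i 's/(0,0,120),(180,45,255)/(0,0,195),(180,40,255)/; s/^r=\[.*$/r=[210]*4/' f9.py; python3 f9.py
```

```text
stand [551.79 295.02] 29.769202994094584 46.8125 5097.0
100 None
140 (np.int64(274), np.int64(345))
175 (np.int64(275), np.int64(344))
[array([ 44.8, -11. ]), array([44.8, -7.2]), array([44.8, 10. ]), array([44.8, 13.9])]
[array([ 39.1, -14. ]), array([39.1, -9.2]), array([39. , 12.4]), array([39. , 17.2])]
t 33.6 pos [519.5 263.9 271.6] rpy [180.  -0.  30.] J [ 0.36  0.38  1.59 -0.    1.17  1.4 ]
SHIFT old axes [ 0.73 -0.18  1.53]
TURN units 0.04 ; SHIFT after the turn [ 0.72 -0.18  1.53]
```

View pics/w9.png

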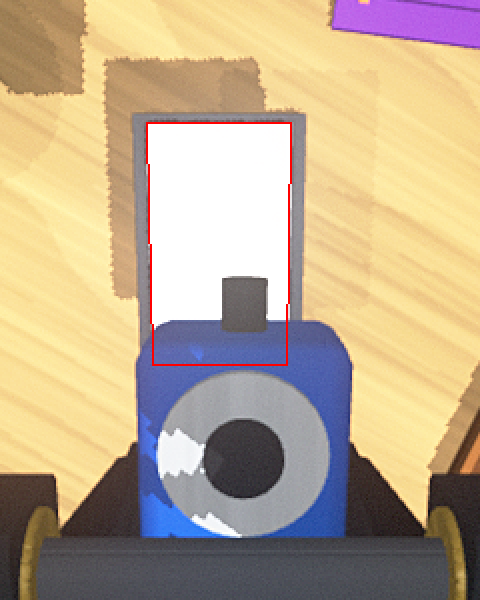

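The plate fit is now tight at (551.8, 295.0), 29.8°, and the box centre is 0.8 mm behind the TCP. Moving over the stand.

```bash
python3 -m inch '[[[0.37,-0.09,0],0.04,1],[[0.37,-0.09,0],0,1],[[0,0,0.7],0,1],[[0,0,0.7],0,1],[[0,0,0.7],0,1],[[0,0,0.5],0,1],[[0,0,0],0,1],[[0,0,0],0,1],[[0,0,0],0,1],[[0,0,0],0,1]]' && python3 -c "
from h import *
go(552.5,295.4,69,29.8)"
```

```text
t: 34.85
eef_pos: [553.0, 295.5, 116.7]
tcp_rot: [3.141, -0.002, 0.52]
ft_force: [-0.5, -0.1, -1.3]
opening: 0.46
grip_force: 29.9
t 34.9 pos [553.  295.5 116.7] rpy [ 1.80e+02 -1.00e-01  2.98e+01] J [ 0.39  0.6   1.65 -0.    0.89  1.44]
SHIFT old axes [-0.009 -0.003  0.795]
TURN units -0.01 ; SHIFT after the turn [-0.009 -0.003  0.795]
```

```bash
python3 -m inch '[[[-0.01,0,0.4],0,1],[[0,0,0.25],0,1],[[0,0,0.15],0,1],[[0,0,0],0,1],[[0,0,0],0,1],[[0,0,0],0,-0.45],[[0,0,0],0,-0.45],[[0,0,0],0,-0.45],[[0,0,0],0,-0.45],[[0,0,0],0,-0.45]]' && python3 -m inch '[[[0,0,-0.4],0,-0.45],[[0,0,-0.9],0,-0.45],[[0,0,-0.9],0,-0.45],[[-0.2,0,-0.4],0,-0.45],[[0,0,0],0,-0.45],[[0,0,0],0,-0.45],[[0,0,0],0,-0.45],[[0,0,0],0,-0.45],[[0,0,0],0,-0.45],[[0,0,0],0,-0.45]]'
cat > f10.py <<'E'
from fit import *
np.set_printoptions(precision=2,suppress=True)
def hull(m):
    m=m.astype(np.uint8);n,l,st,_=cv2.connectedComponentsWithStats(m);m=(l==1+st[1:,4].argmax()).astype(np.uint8)
    z=np.zeros_like(m);cv2.fillConvexPoly(z,cv2.convexHull(max(cv2.findContours(m,0,2)[0],key=cv2.contourArea)),1);return z.astype(np.float32)
def reel(w,col,bx,z0,x0):
    o=hull(mask(w,*col,bx));g=lambda y:np.abs(ren(w,[(rect(y[0],y[1],y[2]/50,80,44,z0,z0+36),1)],bx)-o).sum()
    y=opt(g,x0,[4]*3);print("reel",y[:2],np.degrees(y[2]/50),g(y),o.sum());return y,o
if __name__=="__main__":
    w=eyes.read_camera("wrist");bx=(40,285,220,420)
    y,o=reel(w,((100,130,30),(125,255,255)),bx,60,[551,295,26])
    pl=hull(np.maximum(mask(w,(0,0,195),(180,40,255),bx),o))
    f=lambda x:np.abs(np.maximum(ren(w,[(rect(x[0],x[1],x[2]/50,120,70,60),1)],bx),o)-pl).sum()
    x=opt(f,[551,296,26],[4]*3);print("stand",x[:2],np.degrees(x[2]/50),f(x),pl.sum())
    go(521.8,-257.4,180,98.6)
E
python3 f10.py
```

```text
t: 36.1
eef_pos: [552.1, 295.0, 67.6]
tcp_rot: [3.142, 0.0, 0.52]
ft_force: [0.4, -0.6, 0.6]
opening: 0.728
grip_force: 0.0
t: 37.35
eef_pos: [541.7, 289.1, 223.4]
tcp_rot: [3.142, 0.0, 0.52]
ft_force: [-1.0, 0.2, -0.0]
opening: 0.72
grip_force: 0.0
reel [551.54 293.88] 29.44520413619893 404.8125 5086.0
stand [551.31 294.83] 29.89290531679349 178.6875 10513.0
t 37.4 pos [541.7 289.1 223.5] rpy [180.    0.   29.8] J [ 0.38  0.47  1.58 -0.    1.1   1.43]
SHIFT old axes [-4.81  7.74  0.73]
TURN units -13.77 ; SHIFT after the turn [-8.96 -1.69  0.73]
```

The blue reel is centred within 1 mm. Returning for the orange reel.

```bash
python3 -m inch '[[[0,0,0],-1,-0.45],[[0,0,0],-1,-0.45],[[0,0,0],-1,-0.45],[[0,0,0],-1,-0.45],[[0,0,0],-1,-0.45],[[0,0,0],-1,-0.45],[[0,0,0],-1,-0.45],[[0,0,0],-1,-0.45],[[0,0,0],-1,-0.45],[[0,0,0],-1,-0.45]]' && python3 -m inch '[[[0,0,0],-1,-0.45],[[0,0,0],-1,-0.45],[[0,0,0],-1,-0.45],[[0,0,0],-0.77,-0.45],[[0,0,0],0,-0.45],[[-0.9,-0.17,0],0,-0.45],[[-0.9,-0.17,0],0,-0.45],[[-0.9,-0.17,0],0,-0.45],[[-0.9,-0.17,0],0,-0.45],[[-0.9,-0.17,0],0,-0.45]]' && python3 -m inch '[[[-0.9,-0.17,0],0,-0.45],[[-0.9,-0.17,0],0,-0.45],[[-0.9,-0.17,0],0,-0.45],[[-0.9,-0.17,0],0,-0.45],[[-0.86,-0.16,0],0,-0.45],[[0,0,0],0,-0.45],[[0,0,0],0,-0.45],[[0,0,0],0,-0.45],[[0,0,0],0,-0.45],[[0,0,0],0,-0.45]]' && python3 -c "
from f10 import *
w=eyes.read_camera('wrist');bx=(100,290,270,370)
y,o=reel(w,ORA,bx,4,[521.8,-257.4,1.72*50])
go(521.8,-257.4,12.5,98.6)"
```

```text
t: 38.65
eef_pos: [541.7, 289.1, 223.6]
tcp_rot: [3.141, 0.0, 1.395]
ft_force: [0.3, 0.2, 0.0]
opening: 0.729
grip_force: 0.0
t: 39.9
eef_pos: [531.5, 12.8, 223.8]
tcp_rot: [3.141, 0.0, 1.719]
ft_force: [1.7, 0.5, -0.6]
opening: 0.726
grip_force: 0.0
t: 41.15
eef_pos: [522.2, -257.1, 223.8]
tcp_rot: [3.141, 0.0, 1.722]
ft_force: [-0.2, 0.2, 0.3]
opening: 0.726
grip_force: 0.0
reel [ 521.89 -258.79] 99.46227502201467 246.8125 3655.0
t 41.2 pos [ 522.2 -257.2  223.8] rpy [180.    0.   98.7] J [-0.57  0.42  1.66 -0.    1.06 -0.72]
SHIFT old axes [-0.   -0.01  3.52]
TURN units 0.01 ; SHIFT after the turn [-0.   -0.01  3.52]
```

```bash
python3 -m inch '[[[0,0,0.8],0,-0.45],[[0,0,0.8],0,-0.45],[[0,0,0.8],0,-0.45],[[0,0,0.7],0,-0.45],[[0,0,0.42],0,-0.45],[[0,0,0],0,-0.45],[[0,0,0],0,1],[[0,0,0],0,1],[[0,0,0],0,1],[[0,0,0],0,1]]' && python3 -m inch '[[[0,0,-0.6],0,1],[[0,0,-0.9],0,1],[[0,0,-0.9],0,1],[[0,0,-0.5],0,1],[[0,0,0],0,1],[[0,0,0],0,1],[[0,0,0],0,1],[[0,0,0],0,1],[[0,0,0],0,1],[[0,0,0],0,1]]' && python3 -c "
from h import *
go(610.6,14.3,180,98.2)
w=eyes.read_camera('wrist');h=cv2.cvtColor(w['pixels'],cv2.COLOR_RGB2HSV);B=cv2.inRange(h,*((9,150,60),(20,255,255)))
s=env.state();R=Ro.from_euler('xyz',s['tcp_rot']).as_matrix()
cs=range(290,360,10);r=[int(np.nonzero(B[120:300,c])[0].min())+120 for c in cs];print(r)
for zz in (s['eef_pos'][2]+27.6,s['eef_pos'][2]-8.4): print([(R.T@(onz(w,(rr,c),zz)-s['eef_pos']))[0].round(1) for rr,c in zip(r,cs)])
save('w11',w)
"
```

```text
t: 42.45
eef_pos: [522.4, -257.9, 13.4]
tcp_rot: [3.141, 0.001, 1.721]
ft_force: [-0.3, 0.7, 6.2]
opening: 0.46
grip_force: 30.0
t: 43.7
eef_pos: [522.0, -257.7, 186.2]
tcp_rot: [-3.141, -0.0, 1.721]
ft_force: [0.8, 0.2, -1.9]
opening: 0.459
grip_force: 30.0
t 43.7 pos [ 522.  -257.7  186.2] rpy [-180.    -0.    98.6] J [-0.57  0.46  1.7  -0.    0.98 -0.72]
SHIFT old axes [4.26  2.139 0.104]
TURN units 0.08 ; SHIFT after the turn [4.276 2.108 0.104]
[211, 211, 216, 217, 216, 211, 211]
[np.float64(44.0), np.float64(44.0), np.float64(42.1), np.float64(41.7), np.float64(42.1), np.float64(44.0), np.float64(44.0)]
[np.float64(38.2), np.float64(38.2), np.float64(35.8), np.float64(35.3), np.float64(35.8), np.float64(38.2), np.float64(38.2)]
```

```bash
python3 -m inch '[[[0.717,0.351,0],0.08,1],[[0.717,0.351,0],0,1],[[0.717,0.351,0],0,1],[[0.717,0.351,0],0,1],[[0.717,0.351,0],0,1],[[0.717,0.351,0],0,1],[[0,0,0.8],0,1],[[0,0,0.8],0,1],[[0,0,0],0,1],[[0,0,0],0,1]]' && python3 -c "
from h import *
go(610.4,15.8,25,98.2)"
```

```text
t: 45.0
eef_pos: [610.7, 15.8, 92.0]
tcp_rot: [3.14, 0.0, 1.714]
ft_force: [0.7, 0.6, -1.6]
opening: 0.465
grip_force: 30.0
t 45.0 pos [610.7  15.8  92. ] rpy [179.9   0.   98.2] J [-0.08  0.61  1.71 -0.    0.81 -0.23]
SHIFT old axes [ 0.002 -0.007  1.117]
TURN units 0.0 ; SHIFT after the turn [ 0.002 -0.007  1.117]
```

```bash
python3 -m inch '[[[0,-0.005,0.5],0,1],[[0,0,0.35],0,1],[[0,0,0.17],0,1],[[0,0,0.1],0,1],[[0,0,0],0,1],[[0,0,0],0,-0.45],[[0,0,0],0,-0.45],[[0,0,0],0,-0.45],[[0,0,0],0,-0.45],[[0,0,0],0,-0.45]]' && python3 -m inch '[[[0,0,-0.4],0,-0.45],[[0,0,-0.9],0,-0.45],[[0,0,-0.9],0,-0.45],[[-0.3,0,-0.9],0,-0.45],[[0,0,0],0,-0.45],[[0,0,0],0,-0.45],[[0,0,0],0,-0.45],[[0,0,0],0,-0.45],[[0,0,0],0,-0.45],[[0,0,0],0,-0.45]]' && python3 -c "
from f10 import *
w=eyes.read_camera('wrist');np.savez('w12.npz',**w);bx=(60,285,220,400)
y,o=reel(w,ORA,bx,15,[610,14,1.715*50])
O=(mask(w,*RED,bx),mask(w,*YEL,bx));occ=rect(y[0],y[1],y[2]/50,80,44,15,51)
def f(x):
    b=np.array([x[0],x[1],x[2]/50]);return sum(np.abs(ren(w,[(rect(*pad_xy(b,s),b[2],60,60,15),1),(occ,0)],bx)-O[i]).sum() for i,s in enumerate((1,-1)))
x=opt(f,[610,14,1.716*50],[4]*3);print('berth',x[:2],np.degrees(x[2]/50),f(x))
# black strip visible ends beyond the box along tool x
h=cv2.cvtColor(w['pixels'],cv2.COLOR_RGB2HSV)
t=eyes.read_camera('top')
for n in ('jar_red','jar_yellow'): print(n,[(np.round(onz(t,d['centre'],4),0),round(d['score'],2)) for d in eyes.spot_point(n,t)[:4]])
go(608.7,-247.6,150,98.6)"
```

```text
t: 46.25
eef_pos: [609.6, 15.9, 23.2]
tcp_rot: [-3.142, 0.0, 1.714]
ft_force: [0.6, -0.2, 0.4]
opening: 0.723
grip_force: 0.0
t: 47.5
eef_pos: [612.1, -1.8, 208.9]
tcp_rot: [-3.141, -0.0, 1.714]
ft_force: [1.3, -0.8, -0.5]
opening: 0.728
grip_force: 0.0
reel [609.56  15.57] 98.76662618057522 144.8125 4514.0
berth [610.71  13.96] 98.15346729779469 343.8125
jar_red [(array([ 433., -275.,    4.]), 0.57)]
jar_yellow [(array([ 614., -248.,    4.]), 0.75)]
t 47.7 pos [612.1  -1.9 209.2] rpy [180.    0.   98.2] J [-0.11  0.48  1.6  -0.    1.07 -0.25]
SHIFT old axes [-4.04 -0.64  0.99]
TURN units -0.08 ; SHIFT after the turn [-4.04 -0.67  0.99]
```

The orange reel is within 2 mm of the berth centre and aligned. Both reels are in place, so the jars go back now, turning the tool to 8.3° first.

```bash
python3 -m inch '[[[0,0,0],1,-0.45],[[0,0,0],1,-0.45],[[0,0,0],1,-0.45],[[0,0,0],1,-0.45],[[0,0,0],1,-0.45],[[0,0,0],1,-0.45],[[0,0,0],1,-0.45],[[0,0,0],1,-0.45],[[0,0,0],1,-0.45],[[0,0,0],1,-0.45]]' && python3 -m inch '[[[0,0,0],1,-0.45],[[0,0,0],1,-0.45],[[0,0,0],1,-0.45],[[0,0,0],1,-0.45],[[0,0,0],1,-0.45],[[0,0,0],1,-0.45],[[0,0,0],1,-0.45],[[0,0,0],0.98,-0.45],[[-0.1,0.8,0],0,-0.45],[[-0.1,0.8,0],0,-0.45]]' && python3 -m inch '[[[-0.15,0.8,0],0,-0.45],[[-0.15,0.8,0],0,-0.45],[[-0.15,0.84,0.5],0,-0.45],[[0,0,0.5],0,-0.45],[[0,0,0],0,-0.45],[[0,0,0],0,-0.45],[[0,0,0],0,-0.45],[[0,0,0],0,-0.45],[[0,0,0],0,-0.45],[[0,0,0],0,-0.45]]'
cat > f13.py <<'E'
from fit import *
import sys
c,x0,y0,bz,zt=sys.argv[1],*map(float,sys.argv[2:6])
w=eyes.read_camera("wrist");bx=(60,290,200,440);m=mask(w,*(RED if c=="r" else YEL),bx)
f=lambda j:np.abs(ren(w,[(cyl(*j,bz+50,bz+68),1)],bx)-m).sum()
j=opt(f,[x0,y0],[4,4]);print("jar",j.round(1),f(j),m.sum());go(j[0],j[1],zt,8.3)
E
python3 f13.py y 608.7 -247.6 4 32.5
```

```text
t: 48.95
eef_pos: [612.1, -1.9, 209.3]
tcp_rot: [3.141, -0.0, 0.839]
ft_force: [-0.6, 0.9, 0.5]
opening: 0.725
grip_force: 0.0
t: 50.2
eef_pos: [614.2, -99.4, 209.4]
tcp_rot: [3.141, -0.0, 0.147]
ft_force: [-0.0, -0.5, 1.2]
opening: 0.727
grip_force: 0.0
t: 51.45
eef_pos: [608.7, -247.3, 149.4]
tcp_rot: [3.141, -0.0, 0.145]
ft_force: [0.7, -0.6, 0.7]
opening: 0.724
grip_force: 0.0
jar [ 607.9 -248.4] 230.375 3432.0
t 51.5 pos [ 608.6 -247.4  149.3] rpy [180.   -0.    8.3] J [-0.49  0.6   1.54 -0.    1.    0.94]
SHIFT old axes [-0.015  0.014  1.947]
TURN units 0.0 ; SHIFT after the turn [-0.015  0.014  1.947]
```

```bash
python3 -m inch '[[[-0.01,0.01,0.7],0,-0.45],[[0,0,0.6],0,-0.45],[[0,0,0.4],0,-0.45],[[0,0,0.24],0,-0.45],[[0,0,0],0,-0.45],[[0,0,0],0,1],[[0,0,0],0,1],[[0,0,0],0,1],[[0,0,0],0,1],[[0,0,0],0,1]]' && python3 -m inch '[[[0,0,-0.9],0,1],[[0,0,-0.9],0,1],[[-0.06,-0.73,0],0,1],[[-0.06,-0.73,0],0,1],[[-0.06,-0.73,0],0,1],[[-0.06,-0.73,0],0,1],[[-0.05,-0.71,0],0,1],[[0,0,0],0,1],[[0,0,0],0,1],[[0,0,0],0,1]]'; python3 -c "
from h import *
go(561.2,-31.2,44.2,8.3)"
```

```text
t: 52.75
eef_pos: [608.4, -248.2, 33.6]
tcp_rot: [3.141, -0.001, 0.145]
ft_force: [-0.9, 0.2, 5.5]
opening: 0.48
grip_force: 30.0
t: 54.0
eef_pos: [559.6, -36.0, 140.7]
tcp_rot: [3.141, -0.0, 0.144]
ft_force: [0.3, -0.0, -1.0]
opening: 0.481
grip_force: 30.0
t 54.0 pos [559.6 -36.  140.7] rpy [180.   -0.    8.3] J [-0.18  0.49  1.8  -0.    0.85  1.24]
SHIFT old axes [ 0.037 -0.076  1.609]
TURN units -0.01 ; SHIFT after the turn [ 0.037 -0.076  1.609]
```

```bash
python3 -m inch '[[[0.03,-0.06,0.5],0,1],[[0,0,0.5],0,1],[[0,0,0.3],0,1],[[0,0,0],0,1],[[0,0,0],0,1],[[0,0,0],0,1],[[0,0,0],0,1],[[0,0,0],0,1],[[0,0,0],0,1],[[0,0,0],0,1]]'; python3 -c "
from h import *
go(561.2,-31.2,44.8,8.3)"
```

```text
t: 55.25
eef_pos: [560.6, -31.2, 62.8]
tcp_rot: [3.141, 0.0, 0.145]
ft_force: [0.3, 0.0, -1.2]
opening: 0.478
grip_force: 30.0
t 55.2 pos [560.6 -31.2  62.8] rpy [180.    0.    8.3] J [-0.17  0.6   1.86 -0.    0.68  1.25]
SHIFT old axes [0.009 0.    0.3  ]
TURN units 0.0 ; SHIFT after the turn [0.009 0.    0.3  ]
```

```bash
python3 -m inch '[[[0.01,0,0.15],0,1],[[0,0,0.1],0,1],[[0,0,0.05],0,1],[[0,0,0],0,1],[[0,0,0],0,1],[[0,0,0],0,-0.45],[[0,0,0],0,-0.45],[[0,0,0],0,-0.45],[[0,0,0],0,-0.45],[[0,0,0],0,-0.45]]' && python3 -m inch '[[[0,0,-0.4],0,-0.45],[[0,0,-0.8],0,-0.45],[[0,0,-0.7],0,-0.45],[[-0.44,0.61,0],0,-0.45],[[-0.44,0.61,0],0,-0.45],[[-0.44,0.61,0],0,-0.45],[[-0.44,0.61,0],0,-0.45],[[-0.44,0.61,0],0,-0.45],[[-0.44,0.61,0],0,-0.45],[[0,0,0],0,-0.45]]'; python3 f13.py r 434.4 -271 4 33
```

```text
t: 56.5
eef_pos: [561.3, -31.2, 44.8]
tcp_rot: [3.141, -0.0, 0.145]
ft_force: [0.9, -0.1, 0.1]
opening: 0.723
grip_force: 0.0
t: 57.75
eef_pos: [435.2, -273.5, 158.9]
tcp_rot: [3.141, -0.0, 0.142]
ft_force: [-0.3, 1.0, 1.1]
opening: 0.727
grip_force: 0.0
jar [ 433.7 -271.5] 258.6875 3156.0
t 57.8 pos [ 435.7 -272.3  158.8] rpy [-180.     0.     8.2] J [-0.69  0.4   1.89 -0.    0.84  0.74]
SHIFT old axes [-0.032 -0.017  2.097]
TURN units -0.02 ; SHIFT after the turn [-0.031 -0.017  2.097]
```

```bash
python3 -m inch '[[[-0.03,-0.01,0.7],0,-0.45],[[0,0,0.7],0,-0.45],[[0,0,0.4],0,-0.45],[[0,0,0.29],0,-0.45],[[0,0,0],0,-0.45],[[0,0,0],0,1],[[0,0,0],0,1],[[0,0,0],0,1],[[0,0,0],0,1],[[0,0,0],0,1]]' && python3 -m inch '[[[0,0,-0.9],0,1],[[0,0,-0.95],0,1],[[0.38,-0.7,0],0,1],[[0.38,-0.7,0],0,1],[[0.38,-0.7,0],0,1],[[0.38,-0.7,0],0,1],[[0.38,-0.7,0],0,1],[[0.38,-0.7,0],0,1],[[0.38,-0.7,0],0,1],[[0,0,0],0,1]]'; python3 -c "
from h import *
go(550.2,43.7,44.8,8.3)"
```

```text
t: 59.05
eef_pos: [434.7, -271.2, 34.1]
tcp_rot: [3.141, -0.001, 0.145]
ft_force: [0.3, 2.7, 7.5]
opening: 0.479
grip_force: 30.0
t: 60.3
eef_pos: [550.2, 45.4, 144.2]
tcp_rot: [-3.142, -0.0, 0.149]
ft_force: [-0.8, -0.4, -1.5]
opening: 0.477
grip_force: 30.0
t 60.3 pos [550.2  45.4 144.2] rpy [-180.    -0.     8.5] J [-0.04  0.47  1.82  0.    0.85  1.38]
SHIFT old axes [-0.004  0.028  1.657]
TURN units 0.04 ; SHIFT after the turn [-0.004  0.029  1.657]
```

```bash
python3 -m inch '[[[0,0,0],0,1],[[0,0,0.5],0,1],[[0,0,0.5],0,1],[[0,0,0.3],0,1],[[0,0,0],0,1],[[0,0,0],0,1],[[0,0,0],0,1],[[0,0,0],0,1],[[0,0,0],0,1],[[0,0,0],0,1]]'; python3 -c "
from h import *
go(550.2,43.7,45.4,8.3)"
```

```text
t: 61.55
eef_pos: [549.8, 43.0, 66.5]
tcp_rot: [3.141, -0.0, 0.145]
ft_force: [0.9, 0.2, -1.2]
opening: 0.479
grip_force: 30.0
t 61.5 pos [549.8  43.   66.5] rpy [180.   -0.    8.3] J [-0.04  0.58  1.88 -0.    0.68  1.38]
SHIFT old axes [ 0.008 -0.011  0.352]
TURN units 0.01 ; SHIFT after the turn [ 0.008 -0.011  0.352]
```

Next I'll place it, release, lift away and check everything by fits.

```bash
python3 -m inch '[[[0.01,-0.01,0.2],0,1],[[0,0,0.1],0,1],[[0,0,0.05],0,1],[[0,0,0],0,1],[[0,0,0],0,1],[[0,0,0],0,-0.45],[[0,0,0],0,-0.45],[[0,0,0],0,-0.45],[[0,0,0],0,-0.45],[[0,0,0],0,-0.45]]' && python3 -m inch '[[[0,0,-0.4],0,-0.45],[[0,0,-0.7],0,-0.45],[[0,0,-0.7],0,-0.45],[[0,0,-0.8],0,-0.45],[[0,0,0],0,-0.45],[[0,0,0],0,-0.45],[[0,0,0],0,-0.45],[[0,0,0],0,-0.45],[[0,0,0],0,-0.45],[[0,0,0],0,-0.45]]'
sed -i 's/"w2.npz"/"w20.npz"/;s/save("w2",w)/save("w20",w)/' f2.py; python3 f2.py; python3 - <<'E'
from f10 import *
w=dict(np.load("w20.npz"));reel(w,ORA,(60,240,240,460),15,[610,15,1.716*50])
s=eyes.read_camera("side")
for n in("blue_reel","orange_reel","jar_red","jar_yellow"): print(n,[(np.round(d["centre"]),round(d["score"],2)) for d in eyes.spot_point(n,s)[:3]])
E
```

```text
t: 62.8
eef_pos: [550.3, 43.6, 45.4]
tcp_rot: [3.141, -0.0, 0.145]
ft_force: [0.8, -0.3, -0.2]
opening: 0.726
grip_force: 0.0
t: 64.05
eef_pos: [550.3, 43.6, 201.2]
tcp_rot: [3.142, 0.0, 0.145]
ft_force: [0.2, 0.8, 0.4]
opening: 0.728
grip_force: 0.0
berth [610.76  14.12] 98.16385567103688 padR [549.93  43.78] padY [560.72 -31.45] jars [549.52  42.73 560.49 -32.45] err 562.4375 3983.0 4328.0
t 64.1 pos [550.3  43.6 201.3] rpy [180.    0.    8.3] J [-0.04  0.4   1.76 -0.    0.98  1.39]
SHIFT old axes [-0.02 -0.    2.65]
TURN units 0.0 ; SHIFT after the turn [-0.02 -0.    2.65]
reel [609.81  15.59] 98.22589718851131 126.5625 5081.0
blue_reel [(array([333., 296.]), 0.65)]
orange_reel [(array([236., 313.]), 0.82)]
jar_red [(array([250., 340.]), 0.6)]
jar_yellow [(array([220., 266.]), 0.81), (array([238., 400.]), 0.68), (array([234., 316.]), 0.59)]
```

Both jars stand within about 1 mm of their pad centres, the orange reel is within 2 mm of the berth centre, and the blue reel is on the stand. The gripper is empty and clear, so I'm handing in.

```bash
python3 -c "
from cell import env
print(env.job_done())"
```

```text
the job is handed in; nothing more can be done
None
```

The job is handed in after 64 s: the blue reel is on the stand, the orange reel is in the berth and both jars are back on their own pads, each measured within about 2 mm of its centre; no verdict was returned.

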